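# Unload the vice and send the bars down the sticking inspection slide

## Task

Slide the jaw of the small vice wide open, lift out the finished bar it holds, and lay it and every other cast bar that is on the bench flat on the inspection slide's tray, side by side and none on top of another, while the tray is still parked where it stands. Then push the sticking tray until it breaks free and on along its rail, without letting it shoot away, until it is fully home against its hidden end stop with all the bars still on it. Finally leave the vice jaw fully closed again, and leave the other things on the bench where they are.

Things in the scene. Friction and masses are not known exactly. Their poses are not given: they have to be found in the camera images.
- bar_1_center (a point): Cast brass bar, 46 x 22 x 15 mm, about 0.13 kg; the point is its centre (7.5 mm above what it lies on). x along its 46 mm length, y across its 22 mm width, z through its thickness. Starts in the vice, flat on the bed, length across the jaws; its ends stand 13 mm clear of the 20 mm wide jaws on both sides and can be gripped from above.
- bar_2_center (a point): Cast brass bar, 46 x 22 x 15 mm, about 0.13 kg; the point is its centre (7.5 mm above what it lies on). x along its 46 mm length, y across its 22 mm width, z through its thickness. Starts flat on the bench at any yaw, or is absent.
- bar_3_center (a point): Cast brass bar, 46 x 22 x 15 mm, about 0.13 kg; the point is its centre (7.5 mm above what it lies on). x along its 46 mm length, y across its 22 mm width, z through its thickness. Starts flat on the bench at any yaw, or is absent.
- bar_4_center (a point): Cast brass bar, 46 x 22 x 15 mm, about 0.13 kg; the point is its centre (7.5 mm above what it lies on). x along its 46 mm length, y across its 22 mm width, z through its thickness. Starts flat on the bench at any yaw, or is absent.
- bar_5_center (a point): Cast brass bar, 46 x 22 x 15 mm, about 0.13 kg; the point is its centre (7.5 mm above what it lies on). x along its 46 mm length, y across its 22 mm width, z through its thickness. Starts flat on the bench at any yaw, or is absent.
- vice_seat (a point): Vice fixed to the bench. Point on its flat bed (30 mm above the bench, 60 mm wide in x) under the seated bar's centre; z up, y the way the moving jaw opens. Fixed jaw block at y -35 to -12 mm, 20 mm wide, 22 mm above the bed. The moving jaw on the +y side has a lip reaching 5 mm over the bar's top edge: the bar cannot be lifted until it is opened.
- jaw_handle (a point): Point in the upright steel fin on the moving jaw, 12 mm below the fin's top (80 mm above the bench). Axes as the vice: the fin is 12 mm thick in y, 30 mm wide in x; the dark jaw block round its foot is 52 mm above the bench. Pinch it across y from above, or push it along y.
- jaw (a joint): Opening of the vice jaw in m: 0 fully closed (as at the start), 0.05 fully open (its stop). Moves to the vice's +y; dry friction about 5 N, it stays where it is left.
- tray_floor (a point): Centre of the tray's floor, 32 mm above the bench, z up. The dark steel tray is the carriage of the inspection slide: inside 120 mm (x) by 200 mm (y), walls 5 mm thick rising 7 mm above the floor. y is the way it must be pushed along the rail, towards the grey reader block (58 mm high) at the slide's far end.
- tray_handle (a point): Point in the upright bright steel push handle at the tray's -y end, 128 mm from the tray's centre, 15 mm below the handle's top (90 mm above the bench). Axes as the tray: 12 mm thick in y, 36 mm wide in x. Push its -y face towards +y, or pinch it across y from above.
- carriage (a joint): Travel of the tray in m: 0 parked (as at the start), growing towards its +y. It is stuck: it gives 2 to 3 mm, lets go at 10 to 18 N, then slides with 3 to 6 N and stays where it is left. The end stop is hidden inside the rail, somewhere between 100 and 150 mm of travel, with a gap left before the reader block; there the tray halts hard.
- weight_1: Bystander, to be left alone: brass check weight with a knob, 22 mm wide, 32 mm high. Origin at the centre of its underside.
- loupe: Bystander, to be left alone: folding loupe with black case, 28 x 60 x 19 mm. Origin at the centre of its underside.
- tag_bundle: Bystander, to be left alone: bundle of card tags, 31 x 61 x 10 mm. Origin at the centre of its underside.
- torch: Bystander, to be left alone: grey pocket torch, 37 x 124 x 37 mm. Origin at the centre of its underside.
- calculator: Bystander, to be left alone: desk calculator, 124 x 80 x 14 mm. Origin at the centre of its underside.
- stapler: Bystander, to be left alone: office stapler, 32 x 136 x 43 mm. Origin at the centre of its underside.
- tape_roll_2: Bystander, to be left alone: roll of black packing tape, 94 mm across, 48 mm high. Origin at the centre of its underside.

How it is judged:
By the outcome, as a careful person would: the job done as asked, in the order asked, and still so for the second after the job is handed in, with the robot touching nothing.
Of bar_2, bar_3, bar_4, bar_5 only 2 to 4 are there at a start; the rules pass over those that are not, and their reading is None.
At some moment in a run one of bar_2, bar_3, bar_4, bar_5 may be knocked a few centimetres aside while the robot is not near it.
Once in a run the grip may slacken for a moment while it holds something.
It also fails if it takes over 210 s, if anything falls off the work surface, if the arm or the gripper's body presses on something with over 40 N, if the wrist force passes 120 N, or if a joint passes its speed limit or range.

## Robot

A 6-joint arm with a two-finger parallel gripper is mounted at the origin on a cart in front of the work surface, level with it; the furniture and walls round the work are solid. World frame = base frame: x ahead of the robot, y to its left, z up, the work surface at z = 0. Lengths are in mm, angles in rad, forces in N, time in s.
With the tool pointing down it reaches from about 350 to 775 mm from the base axis. Payload 7.3 kg.
Tool frame: the origin (TCP) lies at the centre of the arm's flange, where the gripper is bolted on; the fingertips stand 178 mm ahead of it and the grasp point (between the pads) lies 159 mm ahead of it; z points along the fingers, y is the direction in which the jaws open and shut (so a half turn about z gives the same grasp; the last joint's range is limited). The gripper opens to 92 mm and grips with 3 to 60 N. Pads are 19 mm wide; open, the fingers measure 130 mm over their backs; the gripper's body (75 mm by 190 mm) begins 47 mm behind the grasp point.
Start: joints at [1.202, 0.342, 1.524, -0, 1.275, -0.146], TCP at [115.982, 512.031, 404.741] pointing down, gripper open.
Joint ranges: [-2.53, 2.53], [-0.77, 2.02], [0.04, 2.7], [-1, 4.14], [0.28, 2.66], [-3.11, 3.11]. Speed limits (rad/s): [2.57, 2.57, 3.14, 3.14, 3.14, 3.14].

## Interface

Orientations are given as [roll, pitch, yaw] about the fixed x, y, z axes, in that order (R = Rz(yaw) Ry(pitch) Rx(roll)).
In Python, from plant import get_obs, capture, close_job gives the robot as it stands. The module is installed in compiled form; this text tells all that it offers.
- The arm moves only by the shell command python3 -m pendant 'ROWS'. ROWS is JSON, a list of rows, each a list of 3 entries, a list of its own where there are three numbers: the shift along the tool's x, y, z in m, then the turn, a rotation vector about the tool's x, y, z in rad, then the finger opening in m, from 0 to 0.0918. In form: [[[tx, ty, tz], [wx, wy, wz], fingers], ...]. A call has 1 to 10 rows; each row is the pose to reach, as a shift and turn from the pose commanded when the call began, along the tool's axes at that moment; what a row does not reach only later rows make up. A row lasts 1/12 s, in which the tool goes at most 41.7 mm and 7.16 degrees, less where a joint would pass 70% of its speed; a pose out of reach is approached as far as the arm can. A call with a gripper value outside its range is refused whole. The fingers move at their own pace and stop on an object; the grip force is fixed at half the most. Time passes only in rows, so rows that repeat a pose let the fingers close. It gives the time, the measured TCP pose, the force and the opening at its end, in the units of the state.
- get_obs(): the state, without advancing time (a new reading comes with each control period).
- capture(name): name is "side" or "top" or "wrist"; returns a dict with "color" (384x512x3 uint8, red, green, blue), "mtx" (3x3 intrinsics, pixels), "dist" ([k1, k2, p1, p2, k3] as OpenCV has them; the pictures are not rectified), "rvec" (rotation vector, rad) and "tvec" (3), from world to camera coordinates, as OpenCV has them. Camera axes: x right, y down, z forward; pixel columns grow to the right and rows downward; lengths in mm; the calibration is good to about 2 mm. A picture is of the moment at which its call begins. There is no depth.
- close_job(): hands the job in, once; it reports no verdict.
The state is a dict: "time": time; "joint_positions": joint angles; "dq": joint speeds; "tau": joint torques, N m; "tool_pos": TCP position; "tcp_rot": TCP orientation; "contact_force": force on the tool from outside, world axes, zero at the start; "moment": the same for the moment, N m; "grip_width": finger opening in mm.
Only numpy, scipy, OpenCV 4.12 (cv2) and the standard library are available. Lean on these libraries where they do the work, as an engineer would, in place of code of your own. Each camera call takes 0.05 s, during which the arm holds its last target. There are 200 camera calls.

## Working session

There is one attempt and no reset: what is moved stays moved. The work goes in short steps, Python scripts to look and compute and a shell command to move; the robot and the scene stay as the last step left them, time stands still between calls to the robot, and variables do not carry over. Pictures are saved under pics/ and viewed, about 12 in all and at most 16, crops included, and the job is handed in when it is done.

```bash
mkdir -p pics; cat > h.py <<'E'
import numpy as np, cv2
from plant import get_obs, capture
from scipy.spatial.transform import Rotation as R
def snap(cam, name):
    c=capture(cam); cv2.imwrite(f'pics/{name}.png', c['color'][:,:,::-1]); np.save(f'pics/{name}.npy', c, allow_pickle=True); return c
def load(name): return np.load(f'pics/{name}.npy', allow_pickle=True).item()
def ray(c, px, z):
    u=cv2.undistortPoints(np.array(px,float).reshape(-1,1,2), np.array(c['mtx'],float), np.array(c['dist'],float)).reshape(-1,2)
    Rm=cv2.Rodrigues(np.array(c['rvec'],float))[0]; o=-Rm.T@np.array(c['tvec'],float).ravel()
    d=np.c_[u,np.ones(len(u))]@Rm
    return o+d*((z-o[2])/d[:,2])[:,None]
def proj(c,p): return cv2.projectPoints(np.array(p,float).reshape(-1,3),np.array(c['rvec'],float),np.array(c['tvec'],float),np.array(c['mtx'],float),np.array(c['dist'],float))[0].reshape(-1,2)
E
python3 - <<'E'
from h import *
o=get_obs(); print({k:np.round(v,3).tolist() for k,v in o.items()})
for n in('top','side','wrist'):
    c=snap(n,n+'0'); Rm=cv2.Rodrigues(np.array(c['rvec'],float))[0]; print(n,-Rm.T@np.array(c['tvec']).ravel())
a=[cv2.imread(f'pics/{n}0.png') for n in('top','side')]
E
```

```text
{'time': 0.0, 'joint_positions': [1.202, 0.343, 1.525, -0.0, 1.275, -0.146], 'dq': [-0.0, -0.001, 0.001, 0.0, -0.001, 0.001], 'tau': [0.0, -43.124, -24.422, 0.072, 0.056, -0.0], 'tool_pos': [115.938, 511.908, 404.045], 'tcp_rot': [-3.14, -0.0, 2.919], 'contact_force': [0.712, -0.158, 0.014], 'moment': [-0.01, -0.011, -0.01], 'grip_width': 91.966}
top [ 394.39319528  -36.61104942 1415.0213514 ]
side [354.92638964 739.27395791 792.2251961 ]
wrist [ 50.05089221 528.17658953 383.22766506]
```

View pics/top0.png

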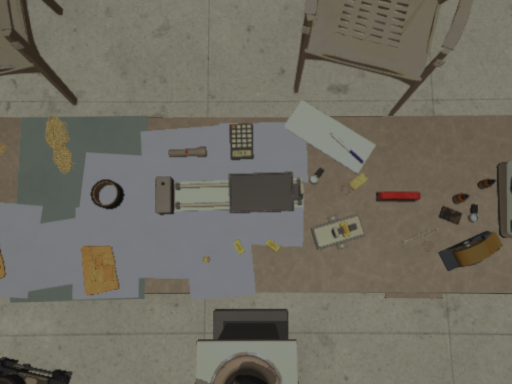

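View pics/side0.png

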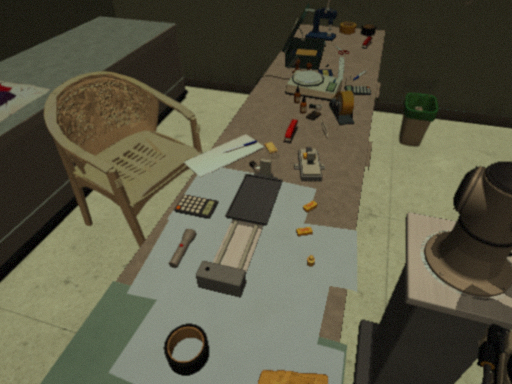

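The top view shows the tray at (262,192), reader at (164,195), vice at (338,231), yellow bars near (239,247) and (273,245), and a yellowish item at (359,181). The side view agrees. I'll zoom in next.

```bash
python3 - <<'E'
from h import *
c=load('top0'); im=c['color'][:,:,::-1]
cv2.imwrite('pics/top0z.png', cv2.resize(im[125:275,195:395],None,fx=4,fy=4,interpolation=cv2.INTER_CUBIC))
hsv=cv2.cvtColor(c['color'],cv2.COLOR_RGB2HSV)
m=cv2.inRange(hsv,(15,110,120),(35,255,255))
for k in cv2.findContours(m,cv2.RETR_EXTERNAL,cv2.CHAIN_APPROX_NONE)[0]:
    if cv2.contourArea(k)>15:
        r=cv2.minAreaRect(k); b=cv2.boxPoints(r); w=ray(c,b,15); print(np.round(r[0],1),np.round(r[1],1),'world',np.round(w.mean(0),0),np.round([np.linalg.norm(w[1]-w[0]),np.linalg.norm(w[2]-w[1])],0))
for n,p,z in [('tray corners',[(229,174),(293,172),(294,212),(230,213)],39),('reader',[(164,195)],58),('handle',[(299,192)],90),('vice',[(338,231)],50)]: print(n,np.round(ray(c,p,z),0).tolist())
E
```

```text
[  1.5 266.5] [ 3. 21.] world [385. 775.  15.] [66.  9.]
[ 99.  268.6] [48.4 32.8] world [376. 469.  15.] [104. 153.]
[238.6 246.7] [12.5  4.9] world [443.  24.  15.] [16. 40.]
[272.9 245.4] [13.   5.8] world [447. -87.  15.] [19. 42.]
[345.1 228.8] [13.6  5.7] world [ 500. -322.   15.] [19. 44.]
[358.  180.7] [ 8.2 16.8] world [ 659. -370.   15.] [57. 27.]
[ 59. 144.] [51.  19.8] world [786. 623.  15.] [ 64. 178.]
tray corners [[678.0, 55.0, 39.0], [684.0, -154.0, 39.0], [552.0, -155.0, 39.0], [550.0, 51.0, 39.0]]
reader [[606.0, 261.0, 58.0]]
handle [[609.0, -167.0, 90.0]]
vice [[490.0, -292.0, 50.0]]
```

View pics/top0z.png

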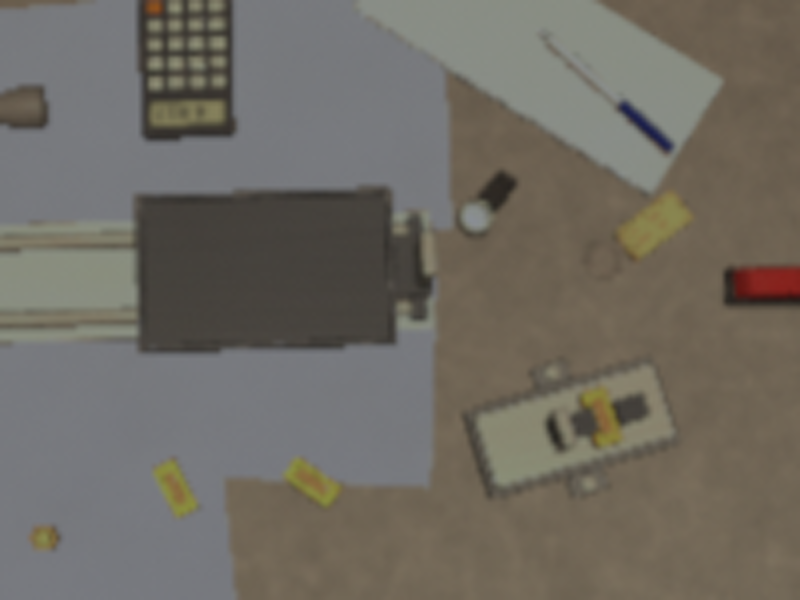

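Top crop: two loose bars at crop (175,488) and (312,482), and one in the vice at (603,418) with the fin at (562,428). The item at (655,228) has a string and measures 57x27, so it is the tag bundle. So two loose bars plus the vice bar. I'll move over the bars and the vice for close views.

```bash
cat >> h.py <<'E'
def to(*targets):
    o=get_obs(); p=np.array(o['tool_pos']); Ro=R.from_euler('xyz',o['tcp_rot'])
    print('t',o['time'],'pos',np.round(p,1),'rpy',np.round(o['tcp_rot'],3),'F',np.round(o['contact_force'],1),'w',round(o['grip_width'],1))
    for (x,y,z,yaw) in targets:
        Rt=R.from_euler('xyz',[np.pi,0,yaw]); print((x,y,z,yaw),'shift',np.round(Ro.inv().apply(np.array([x,y,z])-p)/1000,4).tolist(),'turn',np.round((Ro.inv()*Rt).as_rotvec(),3).tolist())
E
python3 - <<'E'
from h import *
o=get_obs(); Ro=R.from_euler('xyz',o['tcp_rot'])
c=load('wrist0'); Rm=cv2.Rodrigues(np.array(c['rvec'],float))[0]; cam=-Rm.T@np.array(c['tvec']).ravel()
print('cam in tool',Ro.inv().apply(cam-o['tool_pos']),'axis',Ro.inv().apply(Rm[2]), c['mtx'])
to((440,60,400,1.6),(480,-280,380,1.81))
E
```

```text
cam in tool [67.8384378   1.29884874 20.97873721] axis [-0.25288823 -0.00104949  0.96749493] [[327.7225824    0.         250.78838571]
 [  0.         327.7225824  191.2015648 ]
 [  0.           0.           1.        ]]
t 0.15 pos [115.9 511.9 404.2] rpy [-3.14  -0.     2.919] F [0.  0.4 0.4] w 91.8
(440, 60, 400, 1.6) shift [-0.4159, -0.3692, 0.0046] turn [-0.001, 0.001, 1.319]
(480, -280, 380, 1.81) shift [-0.53, -0.6919, 0.0249] turn [-0.001, 0.0, 1.109]
```

```bash
python3 -m pendant '[[[-0.416,-0.369,0.005],[0,0,1.319],0.0918],[[-0.416,-0.369,0.005],[0,0,1.319],0.0918],[[-0.416,-0.369,0.005],[0,0,1.319],0.0918],[[-0.416,-0.369,0.005],[0,0,1.319],0.0918],[[-0.416,-0.369,0.005],[0,0,1.319],0.0918],[[-0.416,-0.369,0.005],[0,0,1.319],0.0918],[[-0.416,-0.369,0.005],[0,0,1.319],0.0918],[[-0.416,-0.369,0.005],[0,0,1.319],0.0918],[[-0.416,-0.369,0.005],[0,0,1.319],0.0918],[[-0.416,-0.369,0.005],[0,0,1.319],0.0918]]'
python3 - <<'E'
from h import *
to((440,-10,400,1.6),(480,-280,360,.24))
E
```

```text
time: 0.98
tool_pos: [359.4, 171.6, 401.0]
tcp_rot: [3.141, -0.0, 1.663]
contact_force: [0.8, 1.5, -0.5]
grip_width: 91.8
t 0.9833 pos [359.4 171.6 401. ] rpy [ 3.141 -0.     1.663] F [ 0.8  1.5 -0.5] w 91.8
(440, -10, 400, 1.6) shift [-0.1882, 0.0636, 0.001] turn [0.0, -0.0, 0.063]
(480, -280, 360, 0.24) shift [-0.4608, 0.0786, 0.0409] turn [0.0, -0.0, 1.423]
```

```bash
python3 -m pendant '[[[-0.2,0.064,0],[0,0,0],0.0918],[[-0.2,0.064,0],[0,0,0],0.0918],[[-0.2,0.064,0],[0,0,0],0.0918],[[-0.2,0.064,0],[0,0,0],0.0918],[[-0.2,0.064,0],[0,0,0],0.0918],[[-0.2,0.064,0],[0,0,0],0.0918],[[-0.2,0.064,0],[0,0,0],0.0918]]' >/dev/null
python3 - <<'E'
from h import *
snap('wrist','wa'); to((480,-280,360,.24))
E
```

```text
t 1.6167 pos [442.  -19.7 400.5] rpy [-3.140e+00 -1.000e-03  1.666e+00] F [-0.9  0.3  0.4] w 91.8
(480, -280, 360, 0.24) shift [-0.2627, 0.013, 0.0402] turn [-0.002, 0.0, 1.426]
```

View pics/wa.png

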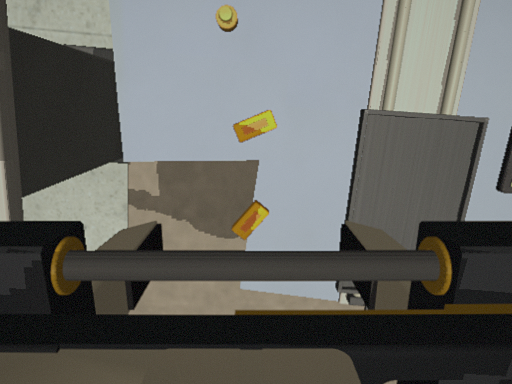

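The wrist view shows two bars at (255,126) and (251,219), the weight at (227,17) and an empty tray at (415,185). Next, the vice.

```bash
python3 -m pendant '[[[-0.263,0.013,0.04],[0,0,1.2],0.0918],[[-0.263,0.013,0.04],[0,0,1.2],0.0918],[[-0.263,0.013,0.04],[0,0,1.2],0.0918],[[-0.263,0.013,0.04],[0,0,1.2],0.0918],[[-0.263,0.013,0.04],[0,0,1.2],0.0918],[[-0.263,0.013,0.04],[0,0,1.2],0.0918],[[-0.263,0.013,0.04],[0,0,1.2],0.0918],[[-0.263,0.013,0.04],[0,0,1.2],0.0918],[[-0.263,0.013,0.04],[0,0,1.2],0.0918],[[-0.263,0.013,0.04],[0,0,1.2],0.0918]]' >/dev/null
python3 -m pendant '[[[0,0,0],[0,0,0.22],0.0918],[[0,0,0],[0,0,0.22],0.0918],[[0,0,0],[0,0,0.22],0.0918],[[0,0,0],[0,0,0.22],0.0918]]'
python3 - <<'E'
from h import *
snap('wrist','wv'); to()
c=load('wa'); hsv=cv2.cvtColor(c['color'],cv2.COLOR_RGB2HSV); m=cv2.inRange(hsv,(12,120,90),(35,255,255)); m[225+20:]=0
for k in cv2.findContours(m,cv2.RETR_EXTERNAL,cv2.CHAIN_APPROX_NONE)[0]:
    if cv2.contourArea(k)>100:
        r=cv2.minAreaRect(k); b=cv2.boxPoints(r); w=ray(c,b,13); e=sorted([w[1]-w[0],w[2]-w[1]],key=np.linalg.norm)[1]; print(np.round(r[0]),np.round(w.mean(0)),[round(np.linalg.norm(w[i+1]-w[i])) for i in(0,1)],'yaw',np.arctan2(e[1],e[0])%np.pi)
E
```

```text
time: 2.78
tool_pos: [481.2, -278.0, 361.0]
tcp_rot: [-3.141, 0.0, 0.254]
contact_force: [0.4, 0.6, -0.4]
grip_width: 91.5
t 2.8333 pos [ 481.2 -278.3  361. ] rpy [-3.141  0.     0.254] F [ 0.7 -0.3 -0.5] w 92.0
[249. 220.] [446. -83.  13.] [47, 23] yaw 0.9586752508512529
[255. 125.] [442.  27.  13.] [44, 21] yaw 0.4832944397401271
[226.  16.] [403. 133.  13.] [20, 21] yaw 1.6530781341813583
```

View pics/wv.png

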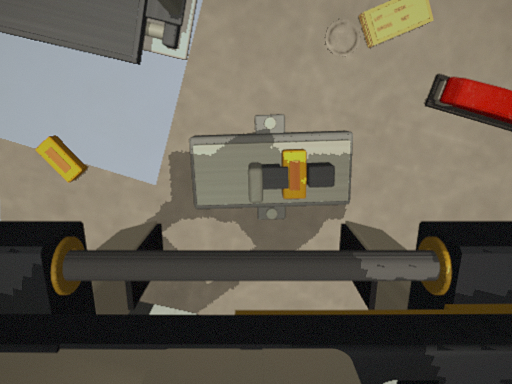

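Wrist view: vice bed at x 190–352, y 132–208, nearly aligned with the image. The fin is at about (255,183), the bar at (294,174) and the fixed jaw at (321,175). One zoom for exact edges.

```bash
python3 - <<'E'
from h import *
c=load('wv'); im=c['color'][:,:,::-1]
cv2.imwrite('pics/wvz.png', cv2.resize(im[120:220,180:360],None,fx=4.4,fy=4.4,interpolation=cv2.INTER_LANCZOS4))
E
```

```text
(no output)
```

View pics/wvz.png

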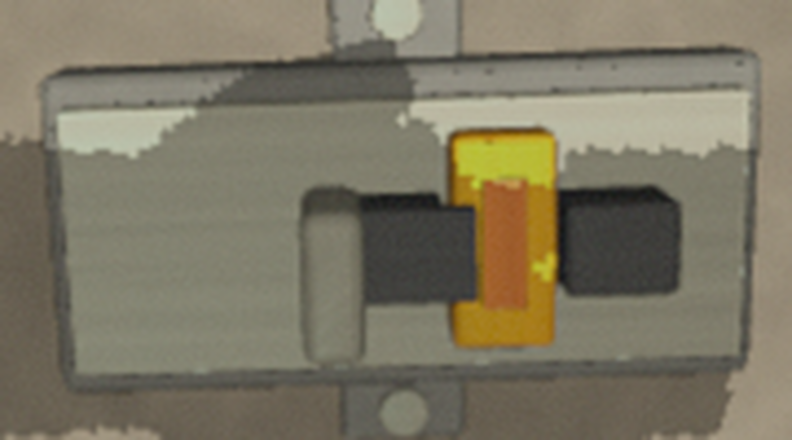

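```bash
python3 - <<'E'
from h import *
c=load('wv'); P=lambda l:[(180+a/4.4,120+b/4.4) for a,b in l]
for n,l,z in [('fin80',[(306,212),(362,212),(362,362),(306,362)],80),('fin92',[(306,212),(362,212),(362,362),(306,362)],92),('bed',[(58,113),(748,90),(742,357),(74,375)],30),('bar',[(452,150),(552,150),(553,347),(452,347)],45)]:
    w=ray(c,P(l),z); e=[w[(i+1)%4]-w[i] for i in range(4)]
    print(n,np.round(w.mean(0),1),[round(np.linalg.norm(x),1) for x in e],'yaw of -y edges',[round(np.arctan2(-s*x[1],-s*x[0])-np.pi/2+np.pi,3)for x,s in ((e[0],1),(e[2],-1))])
w=ray(c,P([(335,287)]),80)[0]
to((w[0],w[1],260,.24),(w[0],w[1],232,.24))
E
```

```text
fin80 [ 486.8 -279.6   80. ] [np.float64(10.3), np.float64(28.6), np.float64(10.5), np.float64(28.6)] yaw of -y edges [np.float64(3.395), np.float64(3.395)]
fin92 [ 489.6 -278.7   92. ] [np.float64(9.8), np.float64(27.3), np.float64(10.0), np.float64(27.3)] yaw of -y edges [np.float64(3.395), np.float64(3.395)]
bed [ 490.4 -295.6   30. ] [np.float64(147.9), np.float64(59.6), np.float64(150.0), np.float64(58.8)] yaw of -y edges [np.float64(3.428), np.float64(3.423)]
bar [ 495.5 -314.3   45. ] [np.float64(20.6), np.float64(42.1), np.float64(21.5), np.float64(42.1)] yaw of -y edges [np.float64(3.395), np.float64(3.395)]
t 2.8333 pos [ 481.2 -278.3  361. ] rpy [-3.141  0.     0.254] F [ 0.7 -0.3 -0.5] w 92.0
(np.float64(487.0613698205362), np.float64(-279.7400818405881), 260, 0.24) shift [0.0054, 0.0029, 0.101] turn [-0.0, 0.0, 0.014]
(np.float64(487.0613698205362), np.float64(-279.7400818405881), 232, 0.24) shift [0.0054, 0.0029, 0.129] turn [-0.0, 0.0, 0.014]
```

```bash
python3 -m pendant '[[[0.005,0.003,0.03],[0,0,-0.03],0.05],[[0.005,0.003,0.06],[0,0,-0.03],0.05],[[0.005,0.003,0.09],[0,0,-0.03],0.05],[[0.005,0.003,0.11],[0,0,-0.03],0.05],[[0.005,0.003,0.12],[0,0,-0.03],0.05],[[0.005,0.003,0.126],[0,0,-0.03],0.05],[[0.005,0.003,0.126],[0,0,-0.03],0.05]]'
python3 -m pendant '[[[0,0,0],[0,0,0],0.0],[[0,0,0],[0,0,0],0.0],[[0,0,0],[0,0,0],0.0],[[0,0,0],[0,0,0],0.0],[[0,0,0],[0,0,0],0.0],[[0,0,0],[0,0,0],0.0],[[0,0,0],[0,0,0],0.0]]'

```

```text
time: 3.42
tool_pos: [486.5, -281.1, 234.4]
tcp_rot: [-3.141, 0.001, 0.28]
contact_force: [-0.1, 0.3, 0.1]
grip_width: 52.0
time: 4.0
tool_pos: [486.3, -280.7, 235.2]
tcp_rot: [-3.14, 0.0, 0.279]
contact_force: [-0.7, 5.0, 4.4]
grip_width: 11.8
```

Fin pinched (11.8 mm). Next I slide it open along tool −y.

```bash
python3 -m pendant '[[[0,-0.005,0],[0,0,0],0.0],[[0,-0.01,0],[0,0,0],0.0],[[0,-0.015,0],[0,0,0],0.0],[[0,-0.02,0],[0,0,0],0.0],[[0,-0.025,0],[0,0,0],0.0],[[0,-0.03,0],[0,0,0],0.0],[[0,-0.035,0],[0,0,0],0.0],[[0,-0.04,0],[0,0,0],0.0],[[0,-0.044,0],[0,0,0],0.0],[[0,-0.048,0],[0,0,0],0.0]]'
python3 -m pendant '[[[0,-0.001,0],[0,0,0],0.0],[[0,-0.002,0],[0,0,0],0.0],[[0,-0.003,0],[0,0,0],0.0],[[0,-0.004,0],[0,0,0],0.0],[[0,-0.004,0],[0,0,0],0.0]]'

```

```text
time: 4.83
tool_pos: [473.1, -235.9, 235.3]
tcp_rot: [3.139, -0.0, 0.279]
contact_force: [-1.7, -6.2, -0.4]
grip_width: 11.9
time: 5.25
tool_pos: [472.0, -232.1, 235.3]
tcp_rot: [3.139, -0.0, 0.279]
contact_force: [-1.8, -4.1, 1.2]
grip_width: 11.8
```

```bash
python3 -m pendant '[[[0,-0.001,0],[0,0,0],0.0],[[0,-0.002,0],[0,0,0],0.0],[[0,-0.003,0],[0,0,0],0.0],[[0,-0.003,0],[0,0,0],0.0],[[0,-0.003,0],[0,0,0],0.0]]'
python3 -m pendant '[[[0,-0.0,0],[0,0,0],0.05],[[0,0,0],[0,0,0],0.05],[[0,0,0],[0,0,0],0.05],[[0,0,0],[0,0,0],0.05],[[0,0,-0.03],[0,0,0],0.05],[[0,0,-0.06],[0,0,0],0.05],[[0,0,-0.09],[0,0,0],0.08],[[0,0,-0.11],[0,0,0],0.08],[[0,0,-0.11],[0,0,0],0.08]]'
python3 - <<'E'
from h import *
to((490,-285,330,0.284+np.pi/2))
snap('wrist','wv2')
E
```

```text
time: 5.67
tool_pos: [471.6, -231.2, 235.3]
tcp_rot: [3.134, -0.001, 0.279]
contact_force: [-1.5, -16.3, -5.3]
grip_width: 11.9
time: 6.42
tool_pos: [472.1, -228.5, 349.4]
tcp_rot: [3.135, -0.006, 0.279]
contact_force: [0.7, 0.3, 0.3]
grip_width: 65.5
t 6.4167 pos [ 472.1 -228.5  349.4] rpy [ 3.135 -0.006  0.279] F [0.7 0.3 0.3] w 65.5
(490, -285, 330, 1.8547963267948966) shift [0.0015, 0.0591, 0.0198] turn [0.009, 0.001, -1.575]
```

View pics/wv2.png

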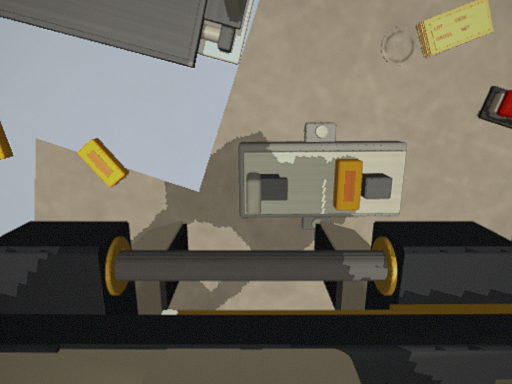

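Jaw open: the fin is at (253,190), the bar alone at (348,186) and the fixed jaw at (376,186). The force rose to 16 N at the stop. Measuring the bar.

```bash
python3 - <<'E'
from h import *
c=load('wv2'); hsv=cv2.cvtColor(c['color'],cv2.COLOR_RGB2HSV); m=cv2.inRange(hsv,(5,120,60),(35,255,255))
m2=np.zeros_like(m); m2[150:220,325:370]=m[150:220,325:370]
k=max(cv2.findContours(m2,cv2.RETR_EXTERNAL,cv2.CHAIN_APPROX_NONE)[0],key=cv2.contourArea).reshape(-1,2)
print(k.min(0),k.max(0)); b=cv2.boxPoints(cv2.minAreaRect(k)); print(b)
w=ray(c,k,45); a=.284; ex=np.array([np.cos(a),np.sin(a)]); ey=np.array([-np.sin(a),np.cos(a)])
X=w[:,:2]@ex; Y=w[:,:2]@ey; print('x range',X.min(),X.max(),'y',Y.min(),Y.max())
cen=ex*(X.min()+23)+ey*(Y.min()+Y.max())/2; print('centre',cen)
x,y=cen
to((x,y,330,a+np.pi/2),(x,y,212,a+np.pi/2))
E
```

```text
[333 159] [362 209]
[[332.60342 208.7414 ]
 [335.60342 157.7414 ]
 [363.21378 159.36554]
 [360.21378 210.36554]]
x range 367.54508680046405 413.4627199139039 y -451.52938449998953 -426.75317372634345
centre [ 497.94711477 -312.12048754]
t 6.4667 pos [ 471.6 -228.3  347. ] rpy [ 3.138e+00 -3.000e-03  2.790e-01] F [ 0.2 -0.6  0.2] w 69.5
(np.float64(497.9471147681963), np.float64(-312.12048753511635), 330, 1.8547963267948966) shift [0.0022, 0.0877, 0.0173] turn [0.005, 0.0, -1.576]
(np.float64(497.9471147681963), np.float64(-312.12048753511635), 212, 1.8547963267948966) shift [0.0018, 0.0873, 0.1353] turn [0.005, 0.0, -1.576]
```

```bash
python3 -m pendant '[[[0.002,0.087,0.017],[0,0,-1.2],0.07],[[0.002,0.087,0.017],[0,0,-1.2],0.07],[[0.002,0.087,0.017],[0,0,-1.2],0.07],[[0.002,0.087,0.017],[0,0,-1.2],0.07],[[0.002,0.087,0.017],[0,0,-1.2],0.07],[[0.002,0.087,0.017],[0,0,-1.2],0.07],[[0.002,0.087,0.017],[0,0,-1.2],0.07],[[0.002,0.087,0.017],[0,0,-1.2],0.07],[[0.002,0.087,0.017],[0,0,-1.2],0.07],[[0.002,0.087,0.017],[0,0,-1.2],0.07]]' >/dev/null
python3 -m pendant '[[[0,0,0],[0,0,-0.376],0.07],[[0,0,0],[0,0,-0.376],0.07],[[0,0,0],[0,0,-0.376],0.07],[[0,0,0],[0,0,-0.376],0.07],[[0,0,0],[0,0,-0.376],0.07]]'
python3 - <<'E'
from h import *
x,y,a=497.5,-312.7,.284
to((x,y,240,a+np.pi/2),(x,y,212,a+np.pi/2))
E
```

```text
time: 7.72
tool_pos: [497.0, -311.3, 326.5]
tcp_rot: [-3.14, -0.002, 1.851]
contact_force: [0.3, -0.5, 1.1]
grip_width: 70.0
t 7.7167 pos [ 497.  -311.3  326.5] rpy [-3.140e+00 -2.000e-03  1.851e+00] F [ 0.3 -0.5  1.1] w 70.0
(497.5, -312.7, 240, 1.8547963267948966) shift [-0.0017, 0.0002, 0.0865] turn [-0.001, -0.002, -0.004]
(497.5, -312.7, 212, 1.8547963267948966) shift [-0.0018, 0.0002, 0.1145] turn [-0.001, -0.002, -0.004]
```

```bash
python3 -m pendant '[[[-0.001,0,0.03],[0,0,0],0.07],[[-0.001,0,0.06],[0,0,0],0.07],[[-0.001,0,0.09],[0,0,0],0.07],[[-0.001,0,0.105],[0,0,0],0.07],[[-0.001,0,0.114],[0,0,0],0.07],[[-0.001,0,0.114],[0,0,0],0.07]]'
python3 -m pendant '[[[0,0,0],[0,0,0],0.0],[[0,0,0],[0,0,0],0.0],[[0,0,0],[0,0,0],0.0],[[0,0,0],[0,0,0],0.0],[[0,0,0],[0,0,0],0.0],[[0,0,0],[0,0,0],0.0]]'

```

```text
time: 8.22
tool_pos: [496.9, -312.1, 211.6]
tcp_rot: [-3.139, -0.004, 1.852]
contact_force: [-0.7, 0.1, -0.1]
grip_width: 69.8
time: 8.72
tool_pos: [497.6, -312.8, 215.1]
tcp_rot: [3.141, 0.002, 1.855]
contact_force: [-0.8, 0.6, 6.2]
grip_width: 45.4
```

```bash
python3 -m pendant '[[[0,0,-0.01],[0,0,0],0.0],[[0,0,-0.03],[0,0,0],0.0],[[0,0,-0.06],[0,0,0],0.0],[[0,0,-0.09],[0,0,0],0.0],[[0,0,-0.09],[0,0,0],0.0]]'
python3 - <<'E'
from h import *
# tray geometry from wa (all wrist) : outer top corners of tray at z=39
c=load('wa')
print('far corners',np.round(ray(c,[(362,110),(486,119)],39),1).tolist())
c=load('top0'); print('top corners',np.round(ray(c,[(229.5,174),(293,172.5),(294,211),(230,212.5)],39),1).tolist())
to((616,-51,300,1.6),(616,-51,230,1.6))
E
```

```text
time: 9.13
tool_pos: [498.5, -313.3, 310.4]
tcp_rot: [3.136, 0.009, 1.855]
contact_force: [1.0, -0.9, -1.5]
grip_width: 45.6
far corners [[548.4, 53.8, 39.0], [676.7, 57.2, 39.0]]
top corners [[677.9, 53.7, 39.0], [682.2, -153.7, 39.0], [555.7, -154.9, 39.0], [551.4, 51.2, 39.0]]
t 9.1333 pos [ 498.5 -313.3  310.4] rpy [3.136 0.009 1.855] F [ 1.  -0.9 -1.5] w 45.6
(616, -51, 300, 1.6) shift [0.219, 0.1862, 0.0097] turn [0.007, 0.008, 0.255]
(616, -51, 230, 1.6) shift [0.2196, 0.1858, 0.0797] turn [0.007, 0.008, 0.255]
```

```bash
python3 -m pendant '[[[0.03,0.024,0],[0,0,0.05],0.0],[[0.06,0.05,0.005],[0,0,0.1],0.0],[[0.09,0.075,0.01],[0,0,0.15],0.0],[[0.12,0.1,0.01],[0,0,0.2],0.0],[[0.15,0.125,0.01],[0,0,0.26],0.0],[[0.18,0.155,0.01],[0,0,0.26],0.0],[[0.2,0.175,0.01],[0,0,0.26],0.0],[[0.215,0.186,0.01],[0,0,0.26],0.0],[[0.219,0.187,0.01],[0,0,0.26],0.0],[[0.219,0.187,0.01],[0,0,0.26],0.0]]'
python3 - <<'E'
from h import *
snap('wrist','wt')
to((617,-51,240,1.593),(617,-51,216,1.593))
E
```

```text
time: 9.97
tool_pos: [615.4, -48.4, 293.5]
tcp_rot: [-3.14, -0.0, 1.597]
contact_force: [-0.3, -1.0, -0.4]
grip_width: 45.3
t 10.0167 pos [615.2 -49.7 293.6] rpy [-3.14   0.     1.596] F [-0.1 -0.2 -1.6] w 45.6
(617, -51, 240, 1.593) shift [-0.0013, 0.0018, 0.0536] turn [-0.001, 0.0, 0.003]
(617, -51, 216, 1.593) shift [-0.0013, 0.0019, 0.0776] turn [-0.001, 0.0, 0.003]
```

View pics/wt.png

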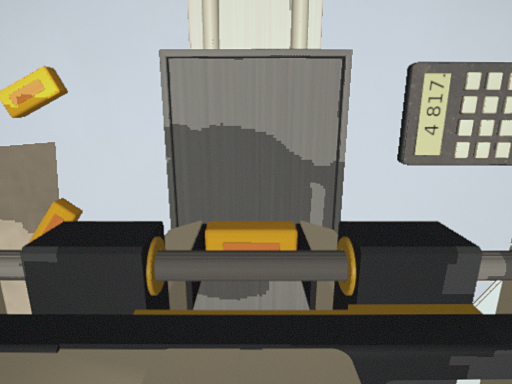

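The wrist view shows the bar held level at (251,238), centred over the tray (x 165–348), with the tray well aligned to the tool. Lowering.

```bash
python3 -m pendant '[[[-0.001,0.002,0.02],[0,0,0],0.0],[[-0.001,0.002,0.04],[0,0,0],0.0],[[-0.001,0.002,0.06],[0,0,0],0.0],[[-0.001,0.002,0.068],[0,0,0],0.0],[[-0.001,0.002,0.072],[0,0,0],0.0],[[-0.001,0.002,0.074],[0,0,0],0.0],[[-0.001,0.002,0.074],[0,0,0],0.0]]'
python3 -m pendant '[[[0,0,0.001],[0,0,0],0.0],[[0,0,0.002],[0,0,0],0.0],[[0,0,0.002],[0,0,0],0.0]]'

```

```text
time: 10.6
tool_pos: [617.7, -51.6, 220.5]
tcp_rot: [3.141, 0.0, 1.594]
contact_force: [-0.2, -0.5, -0.5]
grip_width: 45.7
time: 10.85
tool_pos: [617.7, -50.9, 218.6]
tcp_rot: [3.141, 0.0, 1.595]
contact_force: [-0.8, -0.4, -1.0]
grip_width: 45.4
```

```bash
python3 -m pendant '[[[0,0,0.001],[0,0,0],0.0],[[0,0,0.002],[0,0,0],0.0],[[0,0,0.002],[0,0,0],0.0]]'
python3 -m pendant '[[[0,0,0.001],[0,0,0],0.0],[[0,0,0.0015],[0,0,0],0.0],[[0,0,0.0015],[0,0,0],0.0]]'

```

```text
time: 11.1
tool_pos: [617.7, -50.8, 217.0]
tcp_rot: [3.141, 0.0, 1.595]
contact_force: [-1.8, -0.3, 5.3]
grip_width: 45.8
time: 11.35
tool_pos: [617.7, -50.8, 215.8]
tcp_rot: [3.14, 0.0, 1.595]
contact_force: [-0.6, 0.5, 3.2]
grip_width: 46.1
```

```bash
python3 -m pendant '[[[0,0,0],[0,0,0],0.062],[[0,0,0],[0,0,0],0.062],[[0,0,0],[0,0,0],0.062],[[0,0,-0.01],[0,0,0],0.062],[[0,0,-0.04],[0,0,0],0.062],[[0,0,-0.08],[0,0,0],0.062],[[0,0,-0.08],[0,0,0],0.062]]'
python3 - <<'E'
from h import *
to((460,27,330,.483),(460,0,330,1.3))
E
```

```text
time: 11.93
tool_pos: [619.4, -51.2, 302.7]
tcp_rot: [3.129, 0.003, 1.595]
contact_force: [1.1, -0.7, 1.7]
grip_width: 62.0
t 11.9333 pos [619.4 -51.2 302.7] rpy [3.129e+00 3.000e-03 1.595e+00] F [ 1.1 -0.7  1.7] w 62.0
(460, 27, 330, 0.483) shift [0.0819, -0.1571, -0.0295] turn [0.013, -0.005, 1.112]
(460, 0, 330, 1.3) shift [0.0549, -0.1578, -0.0295] turn [0.013, 0.001, 0.295]
```

```bash
python3 -m pendant '[[[0.0825,-0.175,-0.02],[0,0,1.112],0.062],[[0.0825,-0.175,-0.02],[0,0,1.112],0.062],[[0.0825,-0.175,-0.02],[0,0,1.112],0.062],[[0.0825,-0.175,-0.02],[0,0,1.112],0.062],[[0.0825,-0.175,-0.02],[0,0,1.112],0.062],[[0.0825,-0.175,-0.02],[0,0,1.112],0.062],[[0.0825,-0.175,-0.02],[0,0,1.112],0.062],[[0.0825,-0.175,-0.02],[0,0,1.112],0.062],[[0.0825,-0.175,-0.02],[0,0,1.112],0.062],[[0.0825,-0.175,-0.02],[0,0,1.112],0.062]]'
cat >> h.py <<'E'
def bars(name,z=14,lo=100,minarea=300):
    c=load(name); hsv=cv2.cvtColor(c['color'],cv2.COLOR_RGB2HSV); m=cv2.inRange(hsv,(5,120,60),(35,255,255)); m[228:]=0
    for k in cv2.findContours(m,cv2.RETR_EXTERNAL,cv2.CHAIN_APPROX_NONE)[0]:
        if cv2.contourArea(k)>minarea:
            w=ray(c,k.reshape(-1,2),z)[:,:2].astype(np.float32); r=cv2.minAreaRect(w); b=cv2.boxPoints(r); e=max(b[1]-b[0],b[2]-b[1],key=np.linalg.norm)
            print('px',np.round(k.reshape(-1,2).mean(0)),'centre',np.round(r[0],1),'size',np.round(r[1],1),'yaw',round(float(np.arctan2(e[1],e[0])%np.pi),3))
E
python3 - <<'E'
from h import *
snap('wrist','wb'); bars('wb'); to((442,27,310,.483))
E
```

```text
time: 12.77
tool_pos: [440.7, 27.4, 315.2]
tcp_rot: [3.141, -0.001, 0.479]
contact_force: [0.6, -0.4, 0.5]
grip_width: 62.2
px [355. 219.] centre [456.  -70.5] size [21.9 22.6] yaw 2.497
px [253. 183.] centre [443.6  27.2] size [45.1 20.6] yaw 0.489
px [126. 169.] centre [404.1 131.5] size [20.5 27.8] yaw 2.503
px [464.  31.] centre [630.2 -63.1] size [56.2 29.9] yaw 0.022
t 12.8167 pos [440.7  27.4 315.1] rpy [ 3.141e+00 -1.000e-03  4.850e-01] F [-0.1 -0.1  0.1] w 62.0
(442, 27, 310, 0.483) shift [0.0009, 0.0009, 0.0051] turn [0.001, -0.001, 0.002]
```

```bash
python3 -m pendant '[[[0.002,0.001,0.03],[0,0,0],0.055],[[0.002,0.001,0.06],[0,0,0],0.055],[[0.002,0.001,0.09],[0,0,0],0.055],[[0.002,0.001,0.115],[0,0,0],0.055],[[0.002,0.001,0.125],[0,0,0],0.055],[[0.002,0.001,0.13],[0,0,0],0.055],[[0.002,0.001,0.13],[0,0,0],0.055]]'
python3 -m pendant '[[[0,0,0],[0,0,0],0.0],[[0,0,0],[0,0,0],0.0],[[0,0,0],[0,0,0],0.0],[[0,0,0],[0,0,0],0.0],[[0,0,0],[0,0,0],0.0],[[0,0,0],[0,0,0],0.0]]'
python3 -m pendant '[[[0,0,-0.01],[0,0,0],0.0],[[0,0,-0.03],[0,0,0],0.0],[[0,0,-0.06],[0,0,0],0.0],[[0,0,-0.09],[0,0,0],0.0],[[0,0,-0.12],[0,0,0],0.0],[[0,0,-0.12],[0,0,0],0.0]]'
python3 - <<'E'
from h import *
to((617-.022*60,9,300,.022),(617-.022*60,9,220,.022))
E
```

```text
time: 13.4
tool_pos: [442.9, 27.4, 183.8]
tcp_rot: [-3.141, 0.001, 0.485]
contact_force: [0.1, 0.1, 0.3]
grip_width: 55.0
time: 13.9
tool_pos: [443.1, 27.4, 184.9]
tcp_rot: [3.141, -0.001, 0.483]
contact_force: [-0.1, -0.8, 3.4]
grip_width: 21.3
time: 14.4
tool_pos: [444.2, 27.4, 309.4]
tcp_rot: [3.136, -0.008, 0.483]
contact_force: [1.1, -0.5, 0.5]
grip_width: 21.5
t 14.4 pos [444.2  27.4 309.4] rpy [ 3.136 -0.008  0.483] F [ 1.1 -0.5  0.5] w 21.5
(615.68, 9, 300, 0.022) shift [0.1433, 0.0959, 0.011] turn [0.003, -0.009, 0.461]
(615.68, 9, 220, 0.022) shift [0.1426, 0.0955, 0.091] turn [0.003, -0.009, 0.461]
```

```bash
python3 -m pendant '[[[0.03,0.02,0],[0,0,0.1],0.0],[[0.06,0.04,0],[0,0,0.2],0.0],[[0.09,0.06,0],[0,0,0.3],0.0],[[0.12,0.08,0],[0,0,0.4],0.0],[[0.143,0.096,0.005],[0,0,0.461],0.0],[[0.143,0.096,0.01],[0,0,0.461],0.0],[[0.143,0.096,0.04],[0,0,0.461],0.0],[[0.143,0.096,0.06],[0,0,0.461],0.0],[[0.143,0.096,0.07],[0,0,0.461],0.0],[[0.143,0.096,0.07],[0,0,0.461],0.0]]'
python3 - <<'E'
from h import *
to((615.7,9,220,.022))
E
```

```text
time: 15.23
tool_pos: [612.7, 9.0, 231.2]
tcp_rot: [-3.141, 0.007, 0.022]
contact_force: [0.3, -0.1, -1.7]
grip_width: 21.7
t 15.2333 pos [612.7   9.  231.2] rpy [-3.141  0.007  0.022] F [ 0.3 -0.1 -1.7] w 21.7
(615.7, 9, 220, 0.022) shift [0.0031, 0.0, 0.0112] turn [-0.001, 0.007, 0.0]
```

```bash
python3 -m pendant '[[[0.002,0,0.006],[0,0,0],0.0],[[0.002,0,0.011],[0,0,0],0.0],[[0.002,0,0.013],[0,0,0],0.0],[[0.002,0,0.014],[0,0,0],0.0],[[0.002,0,0.015],[0,0,0],0.0],[[0.002,0,0.015],[0,0,0],0.0]]'
python3 -m pendant '[[[0,0,0],[0,0,0],0.0],[[0,0,0],[0,0,0],0.034],[[0,0,0],[0,0,0],0.034],[[0,0,0],[0,0,0],0.034],[[0,0,-0.01],[0,0,0],0.034],[[0,0,-0.04],[0,0,0],0.034],[[0,0,-0.08],[0,0,0],0.04],[[0,0,-0.08],[0,0,0],0.055]]'
python3 - <<'E'
from h import *
to((446,-83,310,.959))
E
```

```text
time: 15.73
tool_pos: [616.2, 8.8, 219.8]
tcp_rot: [3.142, -0.001, 0.022]
contact_force: [-0.1, 0.0, -0.9]
grip_width: 21.4
time: 16.4
tool_pos: [617.9, 8.8, 308.0]
tcp_rot: [3.14, -0.014, 0.022]
contact_force: [2.1, -0.0, 1.4]
grip_width: 42.7
t 16.4 pos [617.9   8.8 308. ] rpy [ 3.14  -0.014  0.022] F [ 2.1 -0.   1.4] w 42.7
(446, -83, 310, 0.959) shift [-0.1739, 0.088, -0.0042] turn [0.008, -0.012, -0.937]
```

```bash
python3 -m pendant '[[[-0.174,0.088,-0.004],[0,0,-0.937],0.055],[[-0.174,0.088,-0.004],[0,0,-0.937],0.055],[[-0.174,0.088,-0.004],[0,0,-0.937],0.055],[[-0.174,0.088,-0.004],[0,0,-0.937],0.055],[[-0.174,0.088,-0.004],[0,0,-0.937],0.055],[[-0.174,0.088,-0.004],[0,0,-0.937],0.055],[[-0.174,0.088,-0.004],[0,0,-0.937],0.055],[[-0.174,0.088,-0.004],[0,0,-0.937],0.055],[[-0.174,0.088,-0.004],[0,0,-0.937],0.055],[[-0.174,0.088,-0.004],[0,0,-0.937],0.055]]'
python3 - <<'E'
from h import *
snap('wrist','wc'); bars('wc'); to((446,-83,186,.959))
E
```

```text
time: 17.23
tool_pos: [444.2, -83.0, 304.1]
tcp_rot: [3.14, -0.0, 0.957]
contact_force: [-0.1, -0.7, 0.3]
grip_width: 54.9
px [255. 187.] centre [447.5 -83.3] size [45.6 21.3] yaw 0.968
px [433.  22.] centre [632.6 -54.7] size [57.7 25.4] yaw 0.024
t 17.2833 pos [444.2 -82.9 303.9] rpy [ 3.141 -0.     0.957] F [-0.6  1.   1.1] w 54.9
(446, -83, 186, 0.959) shift [0.0009, 0.0014, 0.1179] turn [0.001, -0.0, -0.002]
```

View pics/wc.png

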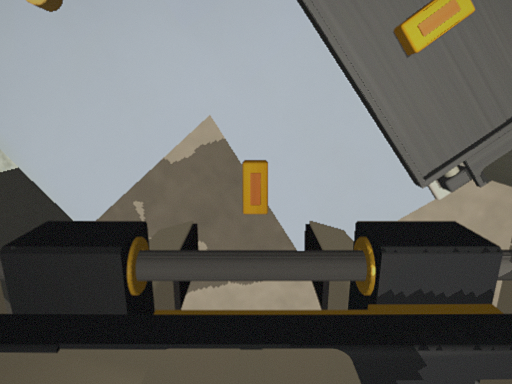

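Bar at (255,187), aligned with the tool. Bar 1 sits in the tray at (433,25). Picking.

```bash
python3 -m pendant '[[[0.001,0.002,0.03],[0,0,0],0.055],[[0.001,0.002,0.06],[0,0,0],0.055],[[0.001,0.002,0.09],[0,0,0],0.055],[[0.001,0.002,0.108],[0,0,0],0.055],[[0.001,0.002,0.115],[0,0,0],0.055],[[0.001,0.002,0.118],[0,0,0],0.055],[[0.001,0.002,0.118],[0,0,0],0.055]]'
python3 -m pendant '[[[0,0,0],[0,0,0],0.0],[[0,0,0],[0,0,0],0.0],[[0,0,0],[0,0,0],0.0],[[0,0,0],[0,0,0],0.0],[[0,0,0],[0,0,0],0.0],[[0,0,0],[0,0,0],0.0]]'
python3 -m pendant '[[[0,0,-0.01],[0,0,0],0.0],[[0,0,-0.03],[0,0,0],0.0],[[0,0,-0.06],[0,0,0],0.0],[[0,0,-0.09],[0,0,0],0.0],[[0,0,-0.12],[0,0,0],0.0],[[0,0,-0.12],[0,0,0],0.0]]'
python3 - <<'E'
from h import *
to((618.3,-111,300,.022))
E
```

```text
time: 17.87
tool_pos: [446.6, -83.3, 185.5]
tcp_rot: [-3.142, -0.0, 0.958]
contact_force: [0.1, 1.1, -0.2]
grip_width: 54.8
time: 18.37
tool_pos: [446.5, -83.4, 185.9]
tcp_rot: [3.14, -0.0, 0.959]
contact_force: [-0.7, -0.4, 4.1]
grip_width: 21.2
time: 18.87
tool_pos: [447.5, -83.6, 310.4]
tcp_rot: [3.133, -0.003, 0.959]
contact_force: [1.1, -0.6, -1.0]
grip_width: 21.4
t 18.8667 pos [447.5 -83.6 310.4] rpy [ 3.133e+00 -3.000e-03  9.590e-01] F [ 1.1 -0.6 -1. ] w 21.4
(618.3, -111, 300, 0.022) shift [0.0757, 0.1554, 0.012] turn [0.007, -0.007, 0.937]
```

```bash
python3 -m pendant '[[[0.015,0.03,0],[0,0,0.12],0.0],[[0.03,0.06,0],[0,0,0.24],0.0],[[0.045,0.09,0],[0,0,0.36],0.0],[[0.06,0.12,0],[0,0,0.48],0.0],[[0.07,0.145,0.005],[0,0,0.6],0.0],[[0.076,0.156,0.01],[0,0,0.72],0.0],[[0.076,0.156,0.01],[0,0,0.84],0.0],[[0.076,0.156,0.01],[0,0,0.937],0.0],[[0.076,0.156,0.04],[0,0,0.937],0.0],[[0.076,0.156,0.05],[0,0,0.937],0.0]]'
python3 - <<'E'
from h import *
to((618.3,-111,220,.022))
E
```

```text
time: 19.7
tool_pos: [616.7, -110.4, 251.8]
tcp_rot: [-3.14, 0.005, 0.022]
contact_force: [-0.3, -0.5, -3.1]
grip_width: 21.3
t 19.7 pos [ 616.7 -110.4  251.8] rpy [-3.14   0.005  0.022] F [-0.3 -0.5 -3.1] w 21.3
(618.3, -111, 220, 0.022) shift [0.0018, 0.0007, 0.0318] turn [-0.002, 0.005, -0.0]
```

```bash
python3 -m pendant '[[[0.001,0.001,0.01],[0,0,0],0.0],[[0.001,0.001,0.02],[0,0,0],0.0],[[0.001,0.001,0.026],[0,0,0],0.0],[[0.001,0.001,0.028],[0,0,0],0.0],[[0.001,0.001,0.029],[0,0,0],0.0],[[0.001,0.001,0.029],[0,0,0],0.0]]'
python3 -m pendant '[[[0,0,0.001],[0,0,0],0.0],[[0,0,0.002],[0,0,0],0.0],[[0,0,0.003],[0,0,0],0.0],[[0,0,0.003],[0,0,0],0.0]]'
```

```text
time: 20.2
tool_pos: [618.8, -111.7, 226.8]
tcp_rot: [3.141, -0.001, 0.022]
contact_force: [0.5, 0.5, -0.9]
grip_width: 21.4
time: 20.53
tool_pos: [618.6, -111.7, 223.5]
tcp_rot: [-3.142, -0.0, 0.022]
contact_force: [0.2, 0.0, -1.2]
grip_width: 21.5
```

```bash
python3 -m pendant '[[[0,0,0.002],[0,0,0],0.0],[[0,0,0.004],[0,0,0],0.0],[[0,0,0.005],[0,0,0],0.0],[[0,0,0.006],[0,0,0],0.0],[[0,0,0.006],[0,0,0],0.0]]'
python3 -m pendant '[[[0,0,0],[0,0,0],0.034],[[0,0,0],[0,0,0],0.034],[[0,0,0],[0,0,0],0.034],[[0,0,-0.01],[0,0,0],0.034],[[0,0,-0.04],[0,0,0],0.034],[[0,0,-0.08],[0,0,0],0.034],[[0,0,-0.12],[0,0,0],0.02],[[0,0,-0.12],[0,0,0],0.0]]'
python3 - <<'E'
from h import *
to((617,-120,360,1.593),(617,-260,300,1.593))
E
```

```text
time: 20.95
tool_pos: [618.6, -111.6, 217.9]
tcp_rot: [-3.141, 0.0, 0.022]
contact_force: [-2.3, 0.1, 3.8]
grip_width: 21.4
time: 21.62
tool_pos: [620.1, -112.0, 347.2]
tcp_rot: [3.137, -0.015, 0.022]
contact_force: [1.9, -0.2, 1.4]
grip_width: 25.0
t 21.6167 pos [ 620.1 -112.   347.2] rpy [ 3.137 -0.015  0.022] F [ 1.9 -0.2  1.4] w 25.0
(617, -120, 360, 1.593) shift [-0.0031, 0.008, -0.0128] turn [0.016, -0.008, -1.571]
(617, -260, 300, 1.593) shift [-0.0071, 0.1477, 0.0479] turn [0.016, -0.008, -1.571]
```

```bash
python3 -m pendant '[[[0,0.04,0],[0,0,0],0.05],[[0,0.067,0],[0,0,0],0.05],[[0,0.067,0],[0,0,0],0.05],[[0,0.067,0],[0,0,0],0.05],[[0,0.067,0],[0,0,0],0.05]]'
python3 - <<'E'
from h import *
snap('wrist','wh'); to((620,-179,246,.022)); print(proj(load('wh'),[(619.8,-179,90),(618,-128,32)]))
snap('top','top1')
E
```

```text
time: 22.03
tool_pos: [620.0, -178.4, 337.6]
tcp_rot: [-3.141, -0.0, 0.021]
contact_force: [-0.7, -0.8, -0.3]
grip_width: 48.9
t 22.0833 pos [ 620.1 -177.9  337.5] rpy [-3.141  0.     0.022] F [0.5 0.2 0.6] w 49.7
(620, -179, 246, 0.022) shift [-0.0001, 0.0012, 0.0915] turn [-0.001, 0.0, 0.0]
[[253.5398351  203.10323079]
 [195.88530906 185.2728405 ]]
```

View pics/wh.png

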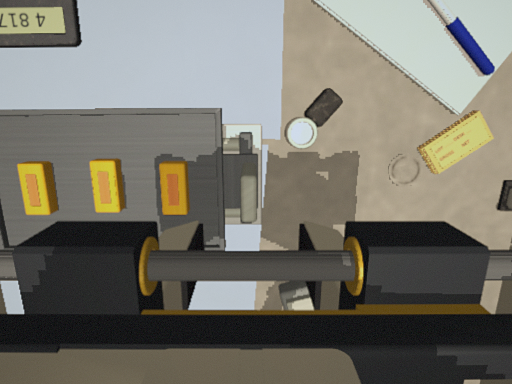

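The three bars lie side by side, flat in the tray, at (36,188), (105,186) and (173,188). The push handle is at (249,200). I'll compute the pinch.

```bash
python3 - <<'E'
from h import *
w=ray(load('wh'),[(242,200),(257,200),(249.5,222),(249.5,180)],90); print(np.round(w,1))
to((619,(w[0]+w[1])[1]/2,246,.022))
E
```

```text
[[ 622.  -170.6   90. ]
 [ 622.2 -181.4   90. ]
 [ 605.3 -176.4   90. ]
 [ 636.8 -175.7   90. ]]
t 22.1333 pos [ 620.2 -177.6  337.5] rpy [-3.141  0.     0.023] F [-0.5  0.4 -0. ] w 49.7
(619, np.float64(-176.0398956372656), 246, 0.022) shift [-0.0011, -0.0015, 0.0915] turn [-0.001, 0.0, 0.001]
```

```bash
python3 -m pendant '[[[0,-0.0015,0.03],[0,0,0],0.05],[[0,-0.0015,0.06],[0,0,0],0.05],[[0,-0.0015,0.08],[0,0,0],0.05],[[0,-0.0015,0.09],[0,0,0],0.05],[[0,-0.0015,0.09],[0,0,0],0.05]]'
python3 -m pendant '[[[0,0,0],[0,0,0],0.0],[[0,0,0],[0,0,0],0.0],[[0,0,0],[0,0,0],0.0],[[0,0,0],[0,0,0],0.0],[[0,0,0],[0,0,0],0.0],[[0,0,0],[0,0,0],0.0]]'
python3 -m pendant '[[[0,-0.001,0],[0,0,0],0.0],[[0,-0.002,0],[0,0,0],0.0],[[0,-0.003,0],[0,0,0],0.0],[[0,-0.003,0],[0,0,0],0.0]]'
```

```text
time: 22.55
tool_pos: [619.6, -176.0, 245.0]
tcp_rot: [-3.139, 0.004, 0.023]
contact_force: [-0.4, -0.3, 0.9]
grip_width: 50.3
time: 23.05
tool_pos: [620.1, -177.2, 248.1]
tcp_rot: [3.141, -0.001, 0.022]
contact_force: [0.2, -0.2, -0.1]
grip_width: 14.6
time: 23.38
tool_pos: [620.1, -174.7, 248.0]
tcp_rot: [3.14, -0.001, 0.022]
contact_force: [-1.7, -2.9, 3.6]
grip_width: 12.0
```

```bash
for i in 1; do python3 -m pendant '[[[0,-0.001,0],[0,0,0],0.0],[[0,-0.0015,0],[0,0,0],0.0],[[0,-0.0015,0],[0,0,0],0.0]]' | grep -E 'pos|force'; done
python3 -m pendant '[[[0,-0.001,0],[0,0,0],0.0],[[0,-0.0015,0],[0,0,0],0.0],[[0,-0.0015,0],[0,0,0],0.0]]' | grep -E 'pos|force'
python3 -m pendant '[[[0,-0.001,0],[0,0,0],0.0],[[0,-0.0015,0],[0,0,0],0.0],[[0,-0.0015,0],[0,0,0],0.0]]' | grep -E 'pos|force'
python3 -m pendant '[[[0,-0.001,0],[0,0,0],0.0],[[0,-0.0015,0],[0,0,0],0.0],[[0,-0.0015,0],[0,0,0],0.0]]' | grep -E 'pos|force'
```

```text
tool_pos: [620.0, -173.8, 248.0]
contact_force: [-0.6, -8.4, 3.5]
tool_pos: [620.0, -173.2, 248.0]
contact_force: [-1.9, -10.2, 3.3]
tool_pos: [619.9, -172.5, 248.1]
contact_force: [-1.7, -14.6, 2.0]
tool_pos: [619.9, -170.1, 248.0]
contact_force: [-1.3, -8.2, 4.0]
```

It broke free at about 15 N. Continuing slowly.

```bash
python3 -m pendant '[[[0,-0.001,0],[0,0,0],0.0],[[0,-0.002,0],[0,0,0],0.0],[[0,-0.003,0],[0,0,0],0.0],[[0,-0.005,0],[0,0,0],0.0],[[0,-0.007,0],[0,0,0],0.0],[[0,-0.009,0],[0,0,0],0.0],[[0,-0.011,0],[0,0,0],0.0],[[0,-0.013,0],[0,0,0],0.0],[[0,-0.015,0],[0,0,0],0.0],[[0,-0.017,0],[0,0,0],0.0]]' | grep -E 'pos|force|wid'
python3 -m pendant '[[[0,-0.002,0],[0,0,0],0.0],[[0,-0.004,0],[0,0,0],0.0],[[0,-0.006,0],[0,0,0],0.0],[[0,-0.008,0],[0,0,0],0.0],[[0,-0.01,0],[0,0,0],0.0],[[0,-0.012,0],[0,0,0],0.0],[[0,-0.014,0],[0,0,0],0.0],[[0,-0.016,0],[0,0,0],0.0],[[0,-0.018,0],[0,0,0],0.0],[[0,-0.02,0],[0,0,0],0.0]]' | grep -E 'pos|force|wid'
python3 -m pendant '[[[0,-0.002,0],[0,0,0],0.0],[[0,-0.004,0],[0,0,0],0.0],[[0,-0.006,0],[0,0,0],0.0],[[0,-0.008,0],[0,0,0],0.0],[[0,-0.01,0],[0,0,0],0.0],[[0,-0.012,0],[0,0,0],0.0],[[0,-0.014,0],[0,0,0],0.0],[[0,-0.016,0],[0,0,0],0.0],[[0,-0.018,0],[0,0,0],0.0],[[0,-0.02,0],[0,0,0],0.0]]' | grep -E 'pos|force|wid'
```

```text
tool_pos: [619.5, -152.4, 248.0]
contact_force: [-2.5, -6.9, 4.6]
grip_width: 11.8
tool_pos: [619.0, -132.3, 248.0]
contact_force: [-2.3, -7.2, 4.5]
grip_width: 12.0
tool_pos: [618.5, -112.3, 248.0]
contact_force: [-2.6, -7.4, 4.6]
grip_width: 11.9
```

```bash
python3 -m pendant '[[[0,-0.002,0],[0,0,0],0.0],[[0,-0.004,0],[0,0,0],0.0],[[0,-0.006,0],[0,0,0],0.0],[[0,-0.008,0],[0,0,0],0.0],[[0,-0.01,0],[0,0,0],0.0],[[0,-0.012,0],[0,0,0],0.0],[[0,-0.014,0],[0,0,0],0.0],[[0,-0.016,0],[0,0,0],0.0],[[0,-0.018,0],[0,0,0],0.0],[[0,-0.02,0],[0,0,0],0.0]]' | grep -E 'pos|force|wid'
python3 -m pendant '[[[0,-0.002,0],[0,0,0],0.0],[[0,-0.004,0],[0,0,0],0.0],[[0,-0.006,0],[0,0,0],0.0],[[0,-0.007,0],[0,0,0],0.0],[[0,-0.008,0],[0,0,0],0.0],[[0,-0.009,0],[0,0,0],0.0],[[0,-0.01,0],[0,0,0],0.0],[[0,-0.011,0],[0,0,0],0.0],[[0,-0.012,0],[0,0,0],0.0]]' | grep -E 'pos|force|wid'
python3 -m pendant '[[[0,-0.001,0],[0,0,0],0.0],[[0,-0.002,0],[0,0,0],0.0],[[0,-0.003,0],[0,0,0],0.0],[[0,-0.004,0],[0,0,0],0.0],[[0,-0.005,0],[0,0,0],0.0]]' | grep -E 'pos|force|wid'
python3 -m pendant '[[[0,-0.001,0],[0,0,0],0.0],[[0,-0.002,0],[0,0,0],0.0],[[0,-0.003,0],[0,0,0],0.0],[[0,-0.004,0],[0,0,0],0.0],[[0,-0.005,0],[0,0,0],0.0]]' | grep -E 'pos|force|wid'
```

```text
tool_pos: [618.0, -92.3, 248.0]
contact_force: [-2.8, -7.9, 5.6]
grip_width: 12.0
tool_pos: [617.7, -80.2, 248.0]
contact_force: [-3.7, -6.4, 5.6]
grip_width: 11.8
tool_pos: [617.5, -75.2, 248.0]
contact_force: [-3.4, -7.2, 7.0]
grip_width: 11.6
tool_pos: [617.4, -70.2, 248.0]
contact_force: [-3.0, -6.7, 6.4]
grip_width: 11.5
```

```bash
python3 -m pendant '[[[0,-0.001,0],[0,0,0],0.0],[[0,-0.002,0],[0,0,0],0.0],[[0,-0.003,0],[0,0,0],0.0],[[0,-0.004,0],[0,0,0],0.0],[[0,-0.005,0],[0,0,0],0.0]]' | grep -E 'pos|force|wid'
python3 -m pendant '[[[0,-0.001,0],[0,0,0],0.0],[[0,-0.002,0],[0,0,0],0.0],[[0,-0.003,0],[0,0,0],0.0],[[0,-0.004,0],[0,0,0],0.0],[[0,-0.005,0],[0,0,0],0.0]]' | grep -E 'pos|force|wid'
python3 -m pendant '[[[0,-0.001,0],[0,0,0],0.0],[[0,-0.002,0],[0,0,0],0.0],[[0,-0.003,0],[0,0,0],0.0],[[0,-0.004,0],[0,0,0],0.0],[[0,-0.005,0],[0,0,0],0.0]]' | grep -E 'pos|force|wid'
```

```text
tool_pos: [617.3, -65.2, 248.0]
contact_force: [-3.5, -7.7, 6.4]
grip_width: 12.0
tool_pos: [617.2, -60.2, 248.0]
contact_force: [-3.7, -7.5, 7.0]
grip_width: 11.8
tool_pos: [617.0, -55.2, 248.0]
contact_force: [-4.6, -6.9, 6.0]
grip_width: 12.0
```

```bash
python3 -m pendant '[[[0,-0.001,0],[0,0,0],0.0],[[0,-0.002,0],[0,0,0],0.0],[[0,-0.003,0],[0,0,0],0.0],[[0,-0.004,0],[0,0,0],0.0],[[0,-0.005,0],[0,0,0],0.0]]' | grep -E 'pos|force|wid'
python3 -m pendant '[[[0,-0.001,0],[0,0,0],0.0],[[0,-0.002,0],[0,0,0],0.0],[[0,-0.003,0],[0,0,0],0.0],[[0,-0.004,0],[0,0,0],0.0],[[0,-0.005,0],[0,0,0],0.0]]' | grep -E 'pos|force|wid'
```

```text
tool_pos: [616.9, -50.8, 248.1]
contact_force: [-4.4, -14.1, 6.5]
grip_width: 11.5
tool_pos: [616.9, -49.5, 248.1]
contact_force: [-5.7, -31.7, 4.2]
grip_width: 11.7
```

The tray is hard against the stop: position holds at −49.5 while the force climbs to 32 N. I'll back off part of the load, release and check.

```bash
python3 -m pendant '[[[0,0.002,0],[0,0,0],0.0],[[0,0.0035,0],[0,0,0],0.0],[[0,0.0035,0],[0,0,0],0.0]]' | grep -E 'pos|force|wid'
python3 -m pendant '[[[0,0,0],[0,0,0],0.04],[[0,0,0],[0,0,0],0.04],[[0,0,0],[0,0,0],0.04],[[0,0,-0.0],[0,0,0],0.05],[[0,0,-0.03],[0,0,0],0.05],[[0,0,-0.06],[0,0,0],0.05],[[0,0,-0.09],[0,0,0],0.05],[[0,0,-0.09],[0,0,0],0.05],[[0,0,-0.09],[0,0,0],0.05]]'
python3 - <<'E'
from h import *
c=snap('wrist','wh2'); w=ray(c,[(242,200),(257,200)],90); to((471.5,-230.5,330,.284))
E
```

```text
tool_pos: [616.9, -50.6, 248.0]
contact_force: [-3.8, -15.1, 6.3]
grip_width: 11.7
time: 32.38
tool_pos: [617.6, -47.2, 339.2]
tcp_rot: [3.141, -0.004, 0.022]
contact_force: [0.1, -1.6, -0.0]
grip_width: 49.9
t 32.4333 pos [617.1 -47.2 337.4] rpy [-3.141 -0.     0.022] F [-0.7  0.1  0.2] w 50.1
(471.5, -230.5, 330, 0.284) shift [-0.1497, 0.18, 0.0073] turn [-0.0, -0.0, -0.262]
```

View pics/wh2.png

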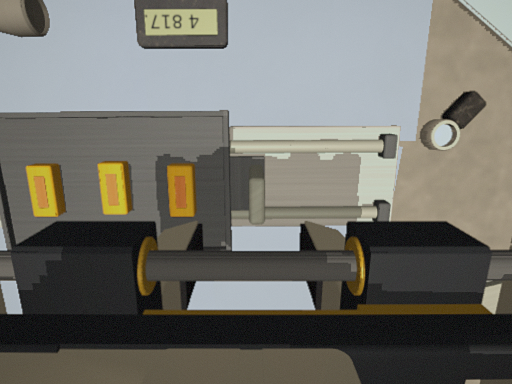

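The tray has travelled, bars undisturbed at (44,190), (115,188) and (181,190), with the handle at (257,193), i.e. y≈−51. Now closing the vice.

```bash
python3 -m pendant '[[[-0.03,0.036,0],[0,0,-0.05],0.05],[[-0.06,0.072,0],[0,0,-0.1],0.05],[[-0.09,0.108,0],[0,0,-0.15],0.05],[[-0.12,0.144,0],[0,0,-0.2],0.05],[[-0.15,0.18,0.007],[0,0,-0.262],0.05],[[-0.15,0.18,0.007],[0,0,-0.262],0.05],[[-0.15,0.18,0.007],[0,0,-0.262],0.05],[[-0.15,0.18,0.007],[0,0,-0.262],0.05],[[-0.15,0.18,0.007],[0,0,-0.262],0.05]]'
python3 - <<'E'
from h import *
to((471.6,-230.5,236,.284))
E
```

```text
time: 33.18
tool_pos: [471.4, -230.4, 329.5]
tcp_rot: [-3.14, 0.001, 0.283]
contact_force: [0.1, 0.3, 1.3]
grip_width: 49.9
t 33.1833 pos [ 471.4 -230.4  329.5] rpy [-3.14e+00  1.00e-03  2.83e-01] F [0.1 0.3 1.3] w 49.9
(471.6, -230.5, 236, 0.284) shift [0.0002, 0.0003, 0.0935] turn [-0.002, 0.001, -0.001]
```

```bash
python3 -m pendant '[[[0,0,0.03],[0,0,0],0.05],[[0,0,0.06],[0,0,0],0.05],[[0,0,0.08],[0,0,0],0.05],[[0,0,0.093],[0,0,0],0.05],[[0,0,0.093],[0,0,0],0.05],[[0,0,0.093],[0,0,0],0.0],[[0,0,0.093],[0,0,0],0.0],[[0,0,0.093],[0,0,0],0.0],[[0,0,0.093],[0,0,0],0.0],[[0,0,0.093],[0,0,0],0.0]]'
python3 -m pendant '[[[0,0,0],[0,0,0],0.0],[[0,0.005,0],[0,0,0],0.0],[[0,0.01,0],[0,0,0],0.0],[[0,0.015,0],[0,0,0],0.0],[[0,0.02,0],[0,0,0],0.0],[[0,0.025,0],[0,0,0],0.0],[[0,0.03,0],[0,0,0],0.0],[[0,0.035,0],[0,0,0],0.0],[[0,0.04,0],[0,0,0],0.0],[[0,0.044,0],[0,0,0],0.0]]'
python3 -m pendant '[[[0,0.002,0],[0,0,0],0.0],[[0,0.004,0],[0,0,0],0.0],[[0,0.006,0],[0,0,0],0.0],[[0,0.007,0],[0,0,0],0.0],[[0,0.008,0],[0,0,0],0.0],[[0,0.008,0],[0,0,0],0.0]]'
```

```text
time: 34.02
tool_pos: [471.4, -230.9, 238.3]
tcp_rot: [3.14, -0.001, 0.284]
contact_force: [-0.4, 0.2, -0.3]
grip_width: 21.1
time: 34.85
tool_pos: [483.8, -273.1, 238.0]
tcp_rot: [-3.14, -0.001, 0.284]
contact_force: [-0.9, 5.1, 6.6]
grip_width: 11.5
time: 35.35
tool_pos: [486.0, -280.7, 238.0]
tcp_rot: [-3.141, -0.001, 0.284]
contact_force: [-0.2, 4.9, 5.8]
grip_width: 11.7
```

```bash
python3 -m pendant '[[[0,0.001,0],[0,0,0],0.0],[[0,0.002,0],[0,0,0],0.0],[[0,0.003,0],[0,0,0],0.0],[[0,0.003,0],[0,0,0],0.0]]'
python3 -m pendant '[[[0,0.001,0],[0,0,0],0.0],[[0,0.002,0],[0,0,0],0.0],[[0,0.002,0],[0,0,0],0.0],[[0,0.002,0],[0,0,0],0.0]]'
```

```text
time: 35.68
tool_pos: [486.4, -281.6, 238.0]
tcp_rot: [-3.135, 0.0, 0.284]
contact_force: [-2.6, 14.3, 12.6]
grip_width: 11.9
time: 36.02
tool_pos: [486.7, -282.2, 237.9]
tcp_rot: [-3.132, 0.001, 0.284]
contact_force: [-2.9, 21.5, 15.0]
grip_width: 11.7
```

Closed against its stop (force 21 N). I'll back off, release, rise and check.

```bash
python3 -m pendant '[[[0,-0.002,0],[0,0,0],0.0],[[0,-0.003,0],[0,0,0],0.0],[[0,-0.003,0],[0,0,0],0.0]]' | grep -E 'pos|force'
python3 -m pendant '[[[0,0,0],[0,0,0],0.04],[[0,0,0],[0,0,0],0.04],[[0,0,0],[0,0,0],0.04],[[0,0,0],[0,0,0],0.05],[[0,0,-0.03],[0,0,0],0.05],[[0,0,-0.06],[0,0,0],0.05],[[0,0,-0.09],[0,0,0],0.05],[[0,0,-0.12],[0,0,0],0.05],[[0,0,-0.123],[0,0,0],0.05],[[0,0,-0.123],[0,0,0],0.05]]'
python3 - <<'E'
from h import *
c=snap('wrist','wv3'); to((380,-150,400,.284)); print(proj(c,[(486.8,-279.6,80),(471.5,-230.5,80)]))
cv2.imwrite('pics/wv3z.png', cv2.resize(c['color'][100:230,150:370,::-1],None,fx=3,fy=3,interpolation=cv2.INTER_CUBIC))
E
```

```text
tool_pos: [486.3, -281.2, 238.0]
contact_force: [-1.9, 10.9, 8.1]
time: 37.1
tool_pos: [486.5, -283.2, 362.6]
tcp_rot: [3.138, -0.003, 0.284]
contact_force: [-0.1, 0.0, -0.6]
grip_width: 49.8
t 37.15 pos [ 486.2 -283.   360.7] rpy [ 3.141e+00 -1.000e-03  2.830e-01] F [ 0.3 -0.6 -1. ] w 49.9
(380, -150, 400, 0.284) shift [-0.0648, -0.1573, -0.0395] turn [0.001, -0.001, -0.001]
[[246.58247223 190.41360188]
 [184.2540864  191.64575066]]
```

View pics/wv3z.png

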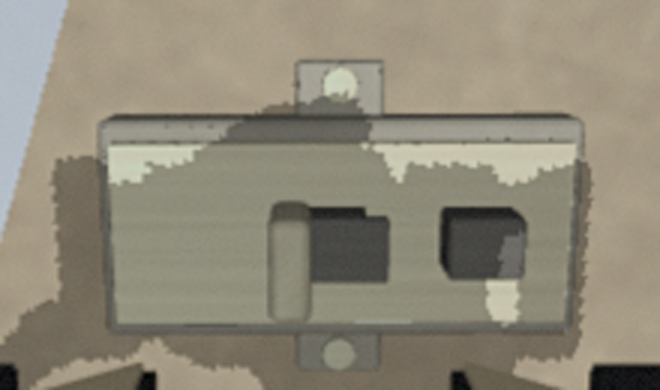

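The jaw's fin is at px (247,187), matching the predicted closed position (246.6,190), and the vice is empty. One last overall look.

```bash
python3 - <<'E'
from h import *
c=snap('top','top2'); im=c['color'][:,:,::-1]
cv2.imwrite('pics/top2z.png', cv2.resize(im[125:275,150:350],None,fx=4,fy=4,interpolation=cv2.INTER_CUBIC))
E
```

```text
(no output)
```

View pics/top2z.png

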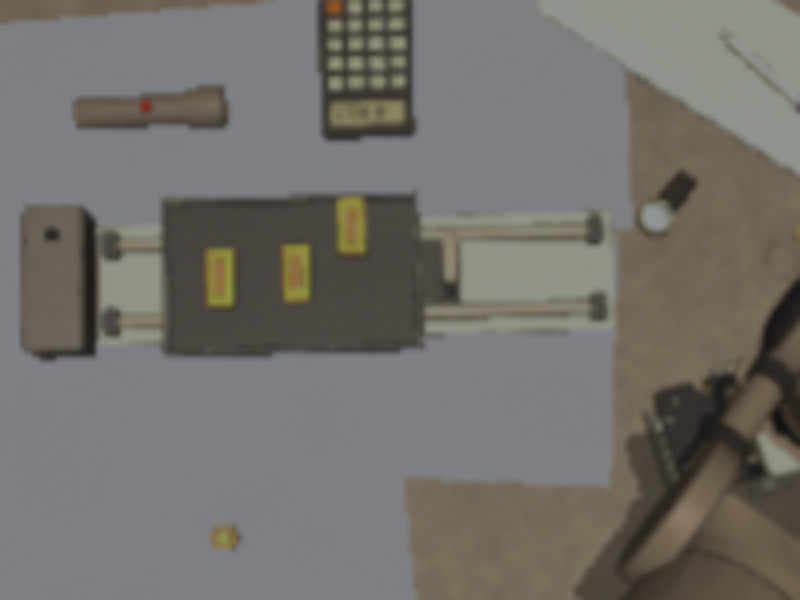

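Two bars lie centred at crop (220,277) and (296,272). The third, at (351,225), has been knocked towards the +x wall since my last look, so I need a close view to see whether it is flat.

```bash
python3 - <<'E'
from h import *
to((600,14,360,.022)); c=load('top2')
print(np.round(ray(c,[(150+337/4,125+197/4),(150+366/4,125+253/4),(150+351/4,125+225/4)],47),1), np.round(ray(c,[(150+296/4,125+272/4),(150+220/4,125+277/4)],47),1),'tray corners',np.round(ray(c,[(150+163/4,125+200/4),(150+415/4,125+194/4),(150+422/4,125+346/4),(150+165/4,125+353/4)],39),1))
E
```

```text
t 37.2 pos [ 486.  -282.8  359.5] rpy [-3.14e+00  1.00e-03  2.83e-01] F [ 0.3 -0.2  0.4] w 49.9
(600, 14, 360, 0.022) shift [0.1924, -0.2531, -0.0003] turn [-0.001, 0.001, 0.261]
[[675.4  37.8  47. ]
 [629.2  14.1  47. ]
 [652.2  26.3  47. ]] [[613.8  70.5  47. ]
 [609.9 131.7  47. ]] tray corners [[674.9 180.1  39. ]
 [679.3 -25.5  39. ]
 [554.4 -30.9  39. ]
 [549.4 175.9  39. ]]
```

```bash
python3 -m pendant '[[[0.025,-0.033,0],[0,0,0.03],0.05],[[0.05,-0.066,0],[0,0,0.06],0.05],[[0.075,-0.1,0],[0,0,0.1],0.05],[[0.1,-0.13,0],[0,0,0.15],0.05],[[0.13,-0.17,0],[0,0,0.2],0.05],[[0.16,-0.21,0],[0,0,0.261],0.05],[[0.192,-0.253,0],[0,0,0.261],0.05],[[0.192,-0.253,0],[0,0,0.261],0.05],[[0.192,-0.253,0],[0,0,0.261],0.05],[[0.192,-0.253,0],[0,0,0.261],0.05]]'
python3 - <<'E'
from h import *
c=snap('wrist','wf'); to((652,26,360,.022)); bars('wf',z=46)
E
```

```text
time: 38.03
tool_pos: [599.8, 15.3, 358.2]
tcp_rot: [-3.141, 0.004, 0.026]
contact_force: [-0.3, -0.2, 0.5]
grip_width: 50.3
t 38.0833 pos [599.6  14.1 358.6] rpy [3.142e+00 3.000e-03 2.400e-02] F [ 0.5 -0.6 -0.6] w 50.4
(652, 26, 360, 0.022) shift [0.0527, -0.0107, -0.0016] turn [0.0, 0.003, 0.002]
px [123. 164.] centre [611.5 132.3] size [45.8 25.5] yaw 0.02
px [189. 162.] centre [615.3  72.2] size [46.4 23.5] yaw 0.023
px [238. 120.] centre [653.3  28.8] size [45.2 22.1] yaw 0.025
```

View pics/wf.png

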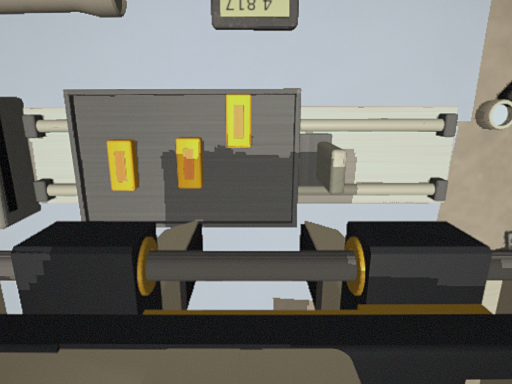

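The bar at (238,120) is still inside the tray with its end close to the far wall (rows 90–96). Zooming in on that contact.

```bash
python3 - <<'E'
from h import *
c=load('wf'); cv2.imwrite('pics/wfz.png', cv2.resize(c['color'][80:160,160:310,::-1],None,fx=5.2,fy=5.2,interpolation=cv2.INTER_CUBIC))
for col in (215,232,238,245,262): print(col,c['color'][84:104,col].astype(int).sum(1).tolist())
print(np.round(ray(c,[(238,90),(238,95)],39),1).tolist(), np.round(ray(c,[(238,95),(238,147)],47),1).tolist(), np.round(ray(c,[(238,95)],54),1).tolist())
E
```

```text
215 [593, 596, 597, 603, 587, 355, 335, 347, 345, 327, 243, 354, 347, 345, 344, 351, 358, 348, 350, 346]
232 [594, 591, 596, 602, 583, 354, 335, 348, 345, 309, 310, 460, 498, 497, 505, 501, 500, 501, 503, 502]
238 [594, 595, 594, 600, 577, 354, 333, 338, 344, 320, 322, 465, 496, 504, 503, 499, 498, 506, 500, 504]
245 [589, 594, 590, 604, 583, 354, 332, 341, 343, 310, 319, 451, 502, 499, 496, 498, 498, 502, 490, 512]
262 [596, 590, 595, 600, 585, 350, 334, 341, 351, 313, 255, 360, 355, 353, 364, 358, 360, 356, 363, 363]
[[679.4, 29.7, 39.0], [675.3, 29.7, 39.0]] [[675.0, 29.4, 47.0], [630.8, 28.7, 47.0]] [[674.9, 29.1, 54.0]]
```

View pics/wfz.png

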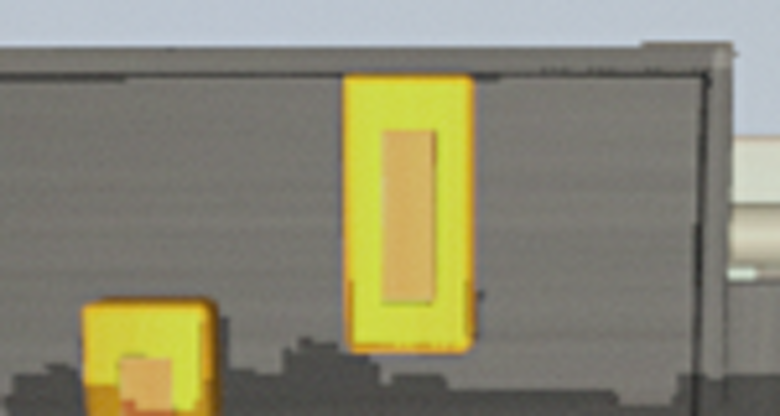

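The wall top runs unbroken past the bar's end, so the bar lies flat inside, just touching the inner wall. The arm is clear, so I'm handing in.

```bash
python3 -c "
from plant import close_job,get_obs
print(get_obs()['contact_force']); print(close_job())"
```

```text
[ 0.47052302 -0.61865347 -0.63628209]
the job is handed in; nothing more can be done
None
```

The job is done and handed in at about 38 s of robot time; it reports no verdict. The cameras showed three bars in all: the one in the vice and two loose on the bench.

- **Vice and bars:** I slid the jaw open to its stop and lifted out the bar. I laid it and the two loose bars flat, side by side, on the parked tray.
- **Tray:** I pinched its handle and pushed. It broke free at about 15 N, then slid slowly to the end stop at about 125 mm of travel. There it halted hard, with the force rising to 32 N and the position holding.
- **Jaw:** I closed it again to its stop, where the force rose to about 21 N. The last image showed the fin where it was at the start.

**Last checks:**
- All three bars are on the tray, flat, and the vice is empty.
- The calculator, torch, weight and loupe showed no visible shift. The tag bundle, stapler and tape roll were not re-checked at the end; the arm worked away from them.
- One bar was knocked about 40 mm across the tray some time after it was pushed home, while the arm was away. Its end now touches the inner +x wall. The close view shows it flat inside the tray, not resting on the wall, so I left it there.
- One bar was let go a few millimetres above the tray floor; it lies flat.

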